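# Hang the tool caddy on the twin-pin rail and lock it

### The arm

A 7-joint arm with a two-finger parallel gripper is mounted at the origin on the work surface. World frame = base frame: x ahead of the robot, y to its left, z up, the work surface at z = 0. Lengths are in m, angles in rad, forces in N, time in s.
With the tool pointing down it reaches from about 0.425 to 0.825 m from the base axis. Payload 3.6 kg.
Tool frame: the origin (TCP) lies where the fingers leave the gripper's body, on its centre line; the fingertips stand 73 mm ahead of it and the grasp point (between the pads) lies 54 mm ahead of it; x points along the fingers, y is the direction in which the jaws open and shut, and the axes are right-handed (so a half turn about x gives the same grasp; the last joint's range is limited). The gripper opens to 85 mm and grips with 20 to 120 N. Pads are 22 mm wide; open, the fingers measure 114 mm over their backs; the gripper's body (76 mm by 85 mm) begins 54 mm behind the grasp point. The pads swing forward as they close: fully open they stand 13 mm farther back than shut.
Start: joints at [1.171, 0.615, -0.013, 1.423, 0.008, 1.103, -0.04], TCP at [0.237, -0.605, 0.304] pointing down, gripper open.
Joint ranges: [-3.12, 3.12], [-0.3, 2.06], [-1.34, 1.32], [0.26, 2.42], [-1.36, 4.5], [0.01, 1.98], [-2.84, 2.84]. Speed limits (rad/s): [2.79, 2.79, 3.14, 3.14, 3.14, 3.14, 3.14].

### API

Orientations are given as a unit quaternion [x, y, z, w].
In Python, from station import arm, snapshot, camera_info, ticket gives the robot as it stands. Calls block until the motion is done:
- arm.movep(position, orientation): joint-space move of the TCP to a pose.
- arm.line_to(position, velocity=0.15, ori=None): straight line of the TCP; ori=None keeps the orientation; velocity is the mean speed in m/s.
- arm.move_j(angles): joint-space move.
- arm.move_gripper(opening, effort=None): opening from 0.0 (shut) to 1.0 (fully open); effort is the grip in N (None keeps the last); returns when the fingers have stopped.
- arm.pause(seconds).
- arm.ik(position, orientation): joint angles nearest the present ones, or None.
- snapshot(name): name is "side" or "top"; returns the picture (400x640x3 uint8, blue, green, red); there is no depth.
- camera_info(name): a dict with "fx", "fy", "cx", "cy" (pixels), "dist_coeffs" ([k1, k2, p1, p2, k3] as OpenCV has them; the pictures are not rectified), "R" (3x3) and "t" (3): a world point X has camera coordinates R X + t. Camera axes: x right, y down, z forward; pixel columns grow to the right and rows downward; lengths in m; the calibration is good to about 2 mm. A picture is of the moment at which its call begins. camera_info takes no time and is no camera call.
A pose or a line that the arm cannot do raises arm.MotionError and nothing moves.
- ticket.finish_job(): hands the job in, once; it reports no verdict.
Readings, each from a call of its own:
- arm.read_time(): time.
- arm.read_joint_positions(): joint angles.
- arm.read_dq(): joint speeds.
- arm.read_effort(): joint torques, N m.
- arm.read_tool_pos(): TCP position.
- arm.read_eef_rot(): TCP orientation.
- arm.read_ft_force(): force on the tool from outside, world axes, zero at the start.
- arm.read_wrist_torque(): the same for the moment, N m.
- arm.read_opening(): opening from 0.0 (shut) to 1.0 (fully open).
Only numpy, scipy, OpenCV 4.12 (cv2) and the standard library are available. Lean on these libraries where they do the work, as an engineer would, in place of code of your own. Each camera call takes 0.05 s, during which the arm holds its last target. There are 200 camera calls.

### The job

Hang the orange tool caddy on the blue rail: work both holes of its metal lip over the two brass pins, feeling for them gently, until the lip lies fully home on the rail. Then slide the red-knobbed keeper all the way across over the lip to lock it, let go, and leave the other things on the bench where they are.

Things in the scene. Friction and masses are not known exactly. Their poses are not given: they have to be found in the camera images.
- caddy: Loose orange tool caddy, 0.2-0.4 kg, on the bench. Origin: centre of underside; z up, x towards its lip, y left. Bin 60 (x) x 100 (y) x 62 mm high, rear wall face x=30. Aluminium lip, 6 mm thick (z=59-65), runs back from x=30 to 70, y=-48 to 48, with two through holes. Tool handles stand in the bin at y=+-38, none above z=98.
- caddy_tab (a point): Grip point on the caddy's upright black tab: caddy (0, 0, 94) mm. The tab is 10 mm thick (x), 46 wide (y), rises to z=108 and is fixed to the caddy; take it across its thickness from above. Axes as the caddy's.
- hole_left (a point): Centre of the left (caddy +y) hole, 9.5 mm wide, at the lip's underside: caddy (48, 32, 59) mm. Axes as the caddy's.
- hole_right (a point): Centre of the right (caddy -y) hole, 9.5 mm wide, at the lip's underside: caddy (48, -32, 59) mm. Axes as the caddy's.
- rail: Fixed blue upright rail, 250 mm long (y). Origin on the bench below the pin line; z up, x away from the robot, y along the rail to the left. Flat top at z=120 mm, x=-15.5 to 40; front face x=-15.5 (-x side, where the caddy hangs with the rail's yaw, rear wall 2.5 mm off the face, then leaning back by under 0.1 rad). More than 25 N between caddy and rail is too rough.
- rail_mid (a point): Rail top at its middle: rail (0, 0, 120) mm, axes as the rail's. Two upright brass pins stand on the top at x=0, 64 mm apart in y, 7 mm thick, 20 tall, upper 7 mm tapering to 5 mm tips. They share a bar clamped fast (it does not give) anywhere up to 20 mm either way in y, so their midpoint is at y=-20 to 20, not measured: see or feel for it with a few newtons.
- keeper (a joint): Keeper slide (m): 0 = open, at the rail's left end; 0.062 = fully across over the lip, at its stop. Moves to the rail's -y with about 3 N friction and stays where left; starts at 0-0.003. Its yellow tongue, 30 mm wide (y, centred on the knob), at rail x=11-38, z=131-135 mm, passes only when the lip is down on the rail.
- keeper_knob (a point): Middle of the keeper's red upright knob, 12 mm diameter, 26 tall (rail z=135-161 mm); at rail x=30, y=95 minus the slide, z=148 mm. Axes as the rail's. Push it sideways or pinch it from above.
Mind the look-alikes: they are no part of the job. There is more than one size of the caddy; the job needs the larger.

How it is judged:
By the outcome, as a careful person would: the job done as asked, in the order asked, and still so for the second after the job is handed in, with the robot touching nothing.
It also fails if it takes over 72 s, if anything falls off the work surface, if the arm or the gripper's body presses on something with over 40 N, if the wrist force passes 120 N, or if a joint passes its speed limit or range.

## Working session

There is one attempt and no reset: what is moved stays moved. The work goes in short steps, each a Python script; the robot and the scene stay as the last script left them, time stands still between calls to the robot, and variables do not carry over. Pictures are saved under pics/ and viewed, about 8 in all and at most 12, crops included, and the job is handed in when it is done.

```bash
ls; mkdir -p pics
python3 - <<'E'
from station import arm,snapshot,camera_info
import cv2
for n in("side","top"):
    cv2.imwrite(f"pics/{n}0.png",snapshot(n)); c=camera_info(n); print(n,c)
print(arm.read_time(),arm.read_eef_rot(),arm.read_opening())
E
```

```text
pics
side {'fx': 388.7566009766415, 'fy': 388.7566009766415, 'cx': 326.84488138339174, 'cy': 197.24786290764087, 'dist_coeffs': array([-0.08155976,  0.        ,  0.        ,  0.        ,  0.        ]), 'R': array([[ 0.99791714, -0.06380142, -0.0095273 ],
       [-0.04991626, -0.67015682, -0.74053913],
       [ 0.04086266,  0.73947226, -0.6719457 ]]), 't': array([-0.53944957,  0.14178617,  0.83601938])}
top {'fx': 362.78939653804366, 'fy': 362.78939653804366, 'cx': 320.74793951363415, 'cy': 202.3610375317903, 'dist_coeffs': array([0.01941417, 0.        , 0.        , 0.        , 0.        ]), 'R': array([[-0.0156364 , -0.99942708, -0.03001691],
       [-0.99635522,  0.018092  , -0.08336038],
       [ 0.08385568,  0.02860405, -0.99606728]]), 't': array([0.07578884, 0.57318593, 0.98422276])}
0.1 [-0.69469335 -0.13185153  0.69501613 -0.13026477] 1.0029098738773243
```

View pics/side0.png

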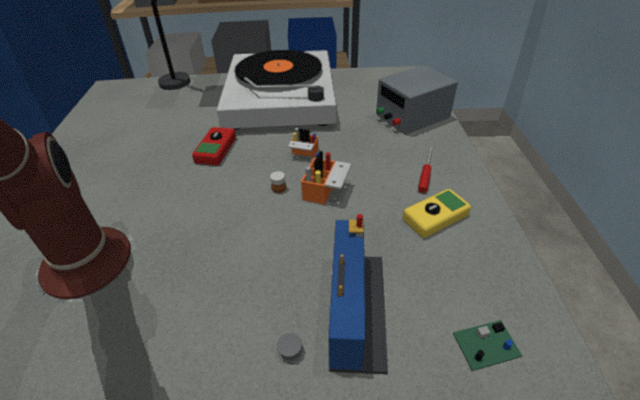

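View pics/top0.png

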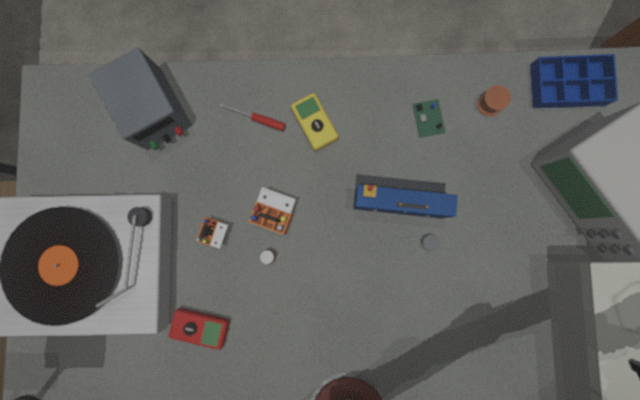

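Two caddies are in view. The larger is at top (272,210) and side (322,182); the smaller look-alike is at top (213,233) and side (304,147). The rail is at top (406,198). I'll enlarge both views to confirm.

Run:
```python
import cv2,numpy as np
t=cv2.imread("pics/top0.png");s=cv2.imread("pics/side0.png")
def g(im,x0,x1,y0,y1,k):
    c=cv2.resize(im[y0:y1,x0:x1],None,fx=k,fy=k,interpolation=cv2.INTER_CUBIC)
    for x in range((x0+9)//10*10,x1,10): cv2.line(c,((x-x0)*k,0),((x-x0)*k,5 if x%50 else 12),(255,255,255),1); x%20==0 and cv2.putText(c,str(x),((x-x0)*k,20),0,.35,(255,255,255),1)
    for y in range((y0+9)//10*10,y1,10): cv2.line(c,(0,(y-y0)*k),(6,(y-y0)*k),(255,255,255),1); cv2.putText(c,str(y),(8,(y-y0)*k+4),0,.35,(255,255,255),1)
    return c
a=g(t,190,310,180,250,6); b=g(t,345,465,175,225,6)
cv2.imwrite("pics/a.png",np.vstack([a[:280+0],b]) if 0 else cv2.resize(np.vstack([g(t,195,305,180,245,5)[:,:550],g(t,350,460,175,225,5)[:,:550]]),None,fx=1,fy=1))
cv2.imwrite("pics/b.png",np.hstack([g(s,280,360,120,210,5),g(s,320,390,205,320,5)[:450]]) )
```

```text
(no output)
```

View pics/a.png

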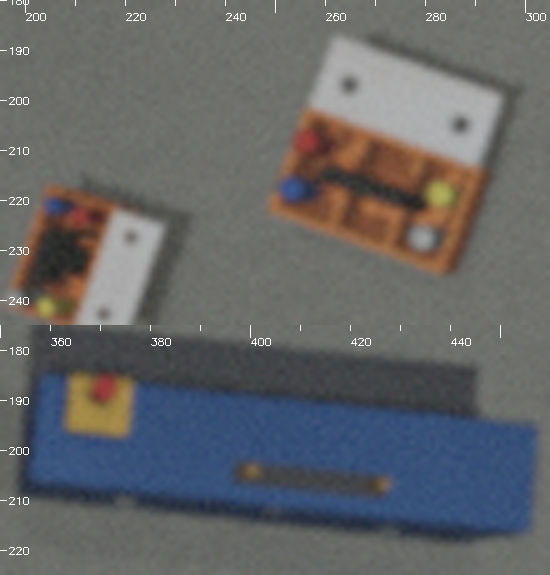

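View pics/b.png

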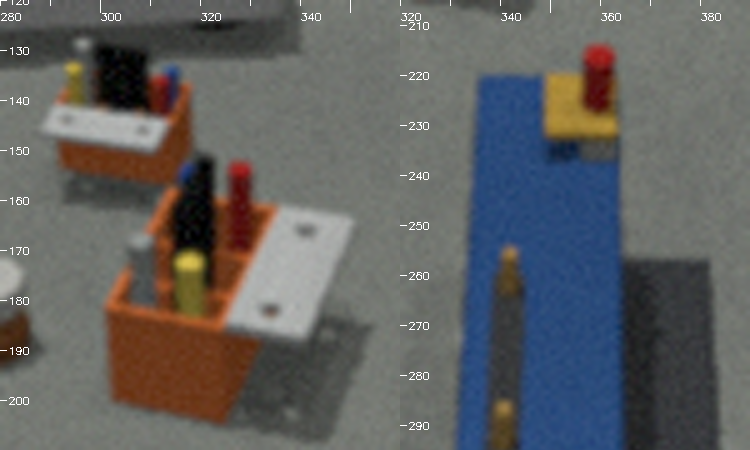

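The larger caddy, at top (272,210), is the one to use: its lip holes are at about (264,197) and (287,205), and its rim is clearly bigger than the one at (213,233). The pins are at top (400,204) and (426,207), and the knob is at (371,187). Next I fit the poses.

```bash
cat > h.py <<'E'
import numpy as np,cv2
from scipy.optimize import least_squares
from scipy.spatial.transform import Rotation as Ro
from station import arm,snapshot,camera_info
CI={n:camera_info(n) for n in("side","top")}
def proj(n,P):
    c=CI[n];K=np.array([[c['fx'],0,c['cx']],[0,c['fy'],c['cy']],[0,0,1.]])
    return cv2.projectPoints(np.array(P,float).reshape(-1,1,3),cv2.Rodrigues(c['R'])[0],c['t'],K,c['dist_coeffs'])[0][:,0]
def T2(p,L):
    L=np.atleast_2d(np.array(L,float)); c,s=np.cos(p[2]),np.sin(p[2])
    return np.c_[p[0]+c*L[:,0]-s*L[:,1],p[1]+s*L[:,0]+c*L[:,1],L[:,2]]
# tool down quaternion; jaw axis (tool y) at world angle a
def down(a): 
    y=np.array([np.cos(a),np.sin(a),0]);x=np.array([0,0,-1.]);return Ro.from_matrix(np.c_[x,y,np.cross(x,y)])
E
python3 - <<'E'
from h import *
ct=dict(L=[(48,32,65),(48,-32,65),(70,48,65),(70,-48,65),(30,-48,65),(30,48,65),(-30,-50,62),(-30,50,62)],
 p=[(264.6,197),(287,205),(262,187.4),(296.6,198.4),(292,214),(256.6,201.6),(285,235),(249,221.6)])
cs=dict(L=[(48,32,65),(48,-32,65),(30,48,65),(70,48,65),(70,-48,65),(30,-48,65)],p=[(341,166),(334,182),(335.6,161),(350.6,163),(341.6,187.6),(325.6,184.4)])
def res(p,both=('top','side')):
    r=[]
    for n,d in(('top',ct),('side',cs)):
        if n in both: r.append(proj(n,T2(p,np.array(d['L'])/1e3))-np.array(d['p'])+.4)
    return np.vstack(r).ravel()
for b in(('top','side'),('top',),('side',)):
    s=least_squares(res,[.6,.1,-.3],kwargs=dict(both=b),loss='soft_l1');print(b,s.x,np.abs(s.fun).reshape(-1,2).max(1).round(1))
rt=dict(L=[(40,125,120),(40,-125,120),(-15.5,-125,120),(-15.5,125,120),(30,93.5,161),(0,32,140),(0,-32,140)],p=[(357.6,184.6),(457,195),(455.6,216),(356,207.6),(371,187),(400,204),(426.6,207)])
rs=dict(L=[(-15.5,125,120),(30,93.5,161),(0,32,140),(0,-32,140)],p=[(335.6,220),(359.6,216),(342,254.6),(340.6,285.6)])
def res(p,both=('top','side')):
    r=[]
    for n,d in(('top',rt),('side',rs)):
        L=np.array(d['L'])/1e3; L[-2:,1]+=p[3]
        if n in both: r.append(proj(n,T2(p,L))-np.array(d['p'])+.4)
    return np.vstack(r).ravel()
for b in(('top','side'),('top',),('side',)):
    s=least_squares(res,[.6,-.2,0,0],kwargs=dict(both=b),loss='soft_l1');print(b,s.x,s.fun.reshape(-1,2).round(1).tolist())
    print('pinmid',T2(s.x,[0,s.x[3],.12]))
# tool axes
print(Ro.from_quat(arm.read_eef_rot()).as_matrix().round(2), arm.read_ft_force())
E
```

```text
('top', 'side') [ 0.53317418  0.20118475 -0.3414992 ] [0.5 0.6 0.2 0.7 1.1 0.7 0.5 0.9 0.2 0.5 0.1 0.5 0.3 0.5]
('top',) [ 0.53297058  0.20152409 -0.34625975] [0.5 0.5 0.3 0.8 1.1 0.7 0.7 0.9]
('side',) [ 0.53325022  0.20048341 -0.33427375] [0.2 0.3 0.1 0.5 0.2 0.3]
('top', 'side') [ 0.55634945 -0.14862065 -0.12005239 -0.01398842] [[0.0, -0.1], [0.9, -0.6], [0.7, 0.6], [-0.5, -1.3], [0.5, 0.6], [0.3, -0.1], [0.1, -0.5], [-0.4, -1.7], [-0.1, -0.5], [-0.3, -0.1], [-0.1, -0.2]]
pinmid [[ 0.55467414 -0.16250839  0.12      ]]
('top',) [ 0.55589396 -0.14780036 -0.117845   -0.01436406] [[-0.4, 0.1], [0.6, -0.5], [0.4, 0.7], [-0.8, -1.0], [0.1, 0.9], [0.1, 0.1], [-0.1, -0.3]]
pinmid [[ 0.55420514 -0.1620648   0.12      ]]
('side',) [ 0.55633807 -0.1515029  -0.12080477 -0.01139298] [[-0.2, -0.7], [0.2, 0.6], [-0.1, 0.0], [0.1, -0.0]]
pinmid [[ 0.55496509 -0.16281285  0.12      ]]
[[-0.    0.36 -0.93]
 [ 0.   -0.93 -0.36]
 [-1.   -0.    0.  ]] [-0.39090133  0.40917105 -0.77589948]
```

```bash
cat >> h.py <<'E'
CAD=np.array([.5332,.2012,-.3415]); RY=-.12; PM=np.array([.5547,-.1624])
def st(m=''): print(m,'t%.1f'%arm.read_time(),'tcp',np.round(arm.read_tool_pos(),4),'F',np.round(arm.read_ft_force(),1),'M',np.round(arm.read_wrist_torque(),2),'op %.3f'%arm.read_opening())
def hang(dx=0,dy=0,z=.1,yaw=RY): # TCP for caddy underside z; dx,dy along rail axes
    R=np.array([[np.cos(yaw),-np.sin(yaw)],[np.sin(yaw),np.cos(yaw)]])
    return np.r_[PM+R@np.array([dx-.048,dy]),z+.148]
E
python3 - <<'E'
from h import *
best=None
for k in(0,np.pi):
    q=down(CAD[2]+k).as_quat(); j=arm.ik([*CAD[:2],.24],q); q2=down(RY+k).as_quat(); j2=arm.ik(hang(z=.13),q2)
    print(k,None if j is None else np.round(j,2),None if j2 is None else np.round(j2,2))
    if j is not None and (best is None or abs(j[6])<abs(best[1][6])): best=(k,j)
k=best[0];q=down(CAD[2]+k).as_quat();print('use',k)
arm.movep([*CAD[:2],.25],q);st('above')
arm.line_to([*CAD[:2],.148],.1);st('down')
arm.move_gripper(0,60);st('grip')
arm.line_to([*CAD[:2],.278],.12);st('lift')
for n in("side","top"): cv2.imwrite(f"pics/{n}1.png",snapshot(n))
E
```

```text
0 [-0.04  0.62 -0.58  1.73  0.41  0.91 -1.13] [ 0.51  0.48 -0.37  1.8   0.21  0.9  -0.08]
3.141592653589793 [ 0.24  0.83 -1.15  1.72  0.82  1.16  1.64] [-0.05  0.49  0.47  1.81 -0.28  0.9  -2.72]
use 0
above t3.1 tcp [0.5338 0.2    0.2499] F [-0.2  0.4  0.9] M [ 0.   -0.01  0.02] op 0.998
down t4.3 tcp [0.5336 0.2015 0.1487] F [-0.9 -0.9  0.4] M [-0.04  0.01  0.01] op 1.000
grip t5.0 tcp [0.5334 0.2013 0.1482] F [ 0.4 -0.2  1.2] M [-0.05 -0.02 -0.05] op 0.105
lift t6.2 tcp [0.5328 0.2008 0.277 ] F [-0.7 -0.6 -2.8] M [-0.04 -0.01  0.04] op 0.105
```

Run:
```python
from h import *
arm.movep(hang(z=.13),down(RY).as_quat());st('pre')
arm.line_to(hang(z=.092),.06);arm.pause(.3);st('low')
def g(im,x0,x1,y0,y1,k):
    c=cv2.resize(im[y0:y1,x0:x1],None,fx=k,fy=k,interpolation=cv2.INTER_CUBIC)
    for x in range((x0+9)//10*10,x1,10): cv2.line(c,((x-x0)*k,0),((x-x0)*k,5),(255,255,255),1); cv2.putText(c,str(x),((x-x0)*k,16),0,.35,(255,255,255),1)
    for y in range((y0+9)//10*10,y1,10): cv2.line(c,(0,(y-y0)*k),(6,(y-y0)*k),(255,255,255),1); cv2.putText(c,str(y),(8,(y-y0)*k+4),0,.35,(255,255,255),1)
    return c
s=snapshot("side");t=snapshot("top")
cv2.imwrite("pics/s2full.png",s);cv2.imwrite("pics/t2full.png",t)
a=g(t,380,455,185,240,6);b=g(s,290,360,225,310,6)
H=max(a.shape[0],b.shape[0]);pad=lambda c:cv2.copyMakeBorder(c,0,H-c.shape[0],0,0,0)
o=np.hstack([pad(a),pad(b)]);o=cv2.resize(o,None,fx=min(1,800/o.shape[1]),fy=min(1,800/o.shape[1]));cv2.imwrite("pics/c2.png",o);print(o.shape)
for n in("top","side"): print(n,proj(n,T2([*hang()[:2],RY],np.array([(48,32,65),(48,-32,65),(70,48,65),(70,-48,65)])/1e3)+[0,0,.092]).round(1).tolist())
```

```text
pre t7.6 tcp [ 0.5077 -0.1548  0.2783] F [ 0.7 -0.2 -2.3] M [ 0.06 -0.03  0.  ] op 0.103
low t8.7 tcp [ 0.5072 -0.1567  0.2403] F [-0.6 -0.  -2.6] M [ 0.04  0.06 -0.02] op 0.109
(469, 800, 3)
top [[401.2, 202.9], [428.1, 205.6], [395.3, 193.1], [435.6, 197.2]]
side [[341.5, 247.6], [340.3, 278.7], [354.5, 240.9], [354.2, 287.8]]
```

View pics/c2.png

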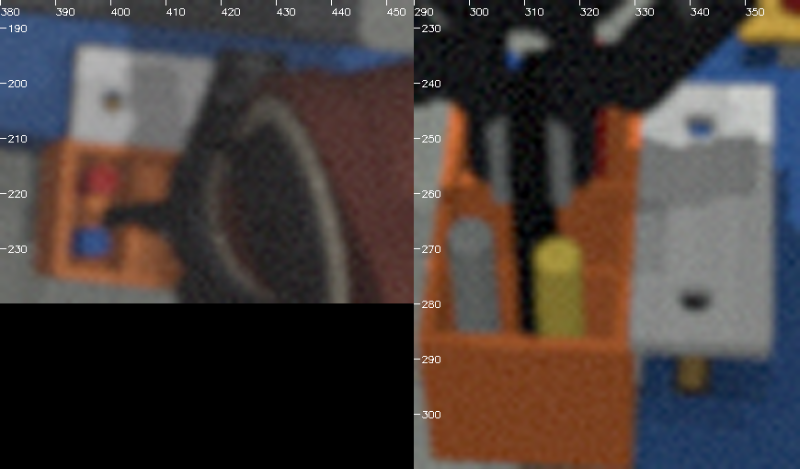

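Run:
```python
from h import *
t=cv2.imread("pics/t2full.png");s=cv2.imread("pics/s2full.png");t0=cv2.imread("pics/top0.png");s0=cv2.imread("pics/side0.png")
def cen(im,u,v,r,f):
    w=f(im.astype(float)[v-r:v+r+1,u-r:u+r+1]);b=np.median(np.r_[w[0],w[-1],w[:,0],w[:,-1]]);w=np.clip(w-b-4,0,None)
    yy,xx=np.mgrid[v-r:v+r+1,u-r:u+r+1];return round((w*xx).sum()/w.sum(),2),round((w*yy).sum()/w.sum(),2)
dark=lambda a:-a.mean(2); red=lambda a:-dark(a)*0+a[...,2]-a[...,0]
print('top hole',cen(t,400,203,3,dark),'side holes',cen(s,341,247,3,dark),cen(s,340,279,3,dark))
print('top pins0',cen(t0,399,203,3,red),cen(t0,426,207,3,red),'redness in hole',cen(t,400,203,3,red))
print('side pins0',cen(s0,342,255,3,red),cen(s0,340,286,3,red))
def b(im,u,v,r=10): return cv2.resize(im[v-r:v+r+1,u-r:u+r+1],(380,280) if 0 else (294,294),interpolation=cv2.INTER_NEAREST)
def pin(n,y): return proj(n,T2([PM[0],PM[1],RY],[0,y,.14]))
print('pred pins top',pin('top',.032),pin('top',-.032),'side',pin('side',.032),pin('side',-.032))
print(t[198:209,394:407].mean(2).astype(int))
```

```text
top hole (np.float64(400.52), np.float64(202.74)) side holes (np.float64(341.62), np.float64(247.55)) (np.float64(340.47), np.float64(279.05))
top pins0 (np.float64(399.67), np.float64(204.05)) (np.float64(425.12), np.float64(206.63)) redness in hole (np.float64(399.93), np.float64(203.68))
side pins0 (np.float64(341.47), np.float64(256.13)) (np.float64(340.19), np.float64(286.88))
pred pins top [[399.84840102 203.44772297]] [[426.23664494 206.11267039]] side [[341.31597784 254.02874789]] [[340.14125509 284.99216157]]
[[152 172 176 172 172 173 175 171 156 139 118 109 108]
 [149 165 168 166 164 167 168 168 155 139 118 111 106]
 [144 160 164 164 157 155 156 155 153 139 119 114 110]
 [147 162 163 160 149 135 124 135 142 133 115 111 111]
 [149 163 164 156 131 107  93 106 126 122 113 112 111]
 [154 164 163 155 132 102  90 104 123 123 115 112 110]
 [153 165 164 161 139 116 108 117 132 131 120 113 115]
 [157 165 166 160 155 142 136 146 151 145 127 115 114]
 [159 165 165 163 159 160 153 159 161 153 135 119 115]
 [159 166 163 164 164 162 161 166 161 150 133 117 110]
 [160 165 163 162 164 162 162 161 159 144 124 110 112]]
```

```bash
cat >> h.py <<'E'
def F(n=4):
    return np.mean([arm.read_ft_force() for _ in range(n)],0)
def desc(dx,dy,z0,z1,F0,step=.001,lim=4,gain=.0002,yaw=RY):
    """step down; comply sideways (rail axes) with force; stop on push-up over lim"""
    z=z0;c,s=np.cos(yaw),np.sin(yaw)
    while z>z1+1e-6:
        z-=step; arm.line_to(hang(dx,dy,z,yaw),.02); f=F()-F0
        fr=np.array([c*f[0]+s*f[1],-s*f[0]+c*f[1]]); m=arm.read_wrist_torque()
        print('z%.1f d(%.2f,%.2f) fr'%(z*1e3,dx*1e3,dy*1e3),fr.round(1),'fz %.1f'%f[2],'M',np.round(m,2),'rz %.1f'%(1e3*(arm.read_tool_pos()[2]-.148)))
        if f[2]>lim: return dx,dy,z,False
        if abs(fr[0])>1.5: dx+=gain*fr[0]
        if abs(fr[1])>1.5: dy+=gain*fr[1]
    return dx,dy,z,True
E
python3 - <<'E'
from h import *
F0=F(10);print('F0',F0.round(2))
r=desc(0,-.0008,.084,.072,F0);print(r);st()
E
```

```text
F0 [ 0.23  0.76 -2.8 ]
z83.0 d(0.00,-0.80) fr [-0.8 -0. ] fz -0.0 M [-0.   -0.04 -0.02] rz 82.9
z82.0 d(0.00,-0.80) fr [-0.2 -0.6] fz -0.6 M [0.03 0.   0.03] rz 82.0
z81.0 d(0.00,-0.80) fr [0.3 0. ] fz 2.6 M [-0.01 -0.   -0.03] rz 81.3
z80.0 d(0.00,-0.80) fr [-1.  -0.9] fz 6.1 M [-0.05  0.04 -0.  ] rz 80.6
(0, -0.0008, 0.08, False)
 t10.2 tcp [ 0.5073 -0.1574  0.2286] F [-0.8  0.   3.3] M [-0.05  0.04 -0.  ] op 0.107
```

Run:
```python
from h import *
def rd(m):
    a=[];b=[]
    for _ in range(12): a.append(arm.read_ft_force());b.append(arm.read_wrist_torque());arm.pause(.02)
    print(m,np.mean(a,0).round(2),np.mean(b,0).round(3),np.round(arm.read_tool_pos(),4))
rd('press')
s=snapshot("side");t=snapshot("top");cv2.imwrite("pics/s3full.png",s);cv2.imwrite("pics/t3full.png",t)
arm.line_to(hang(0,-.0008,.086),.03);rd('up')
a=cv2.resize(t[185:235,380:430],(500,500),interpolation=cv2.INTER_CUBIC)
b=cv2.resize(s[235:305,325:367],(300,500),interpolation=cv2.INTER_CUBIC)
cv2.imwrite("pics/c3.png",np.hstack([a,b]))
```

```text
press [-1.16  0.2   3.79] [-0.105  0.069  0.016] [ 0.5073 -0.1575  0.2286]
up [-0.31 -0.02 -3.1 ] [0.008 0.008 0.004] [ 0.5067 -0.1574  0.2336]
```

View pics/c3.png

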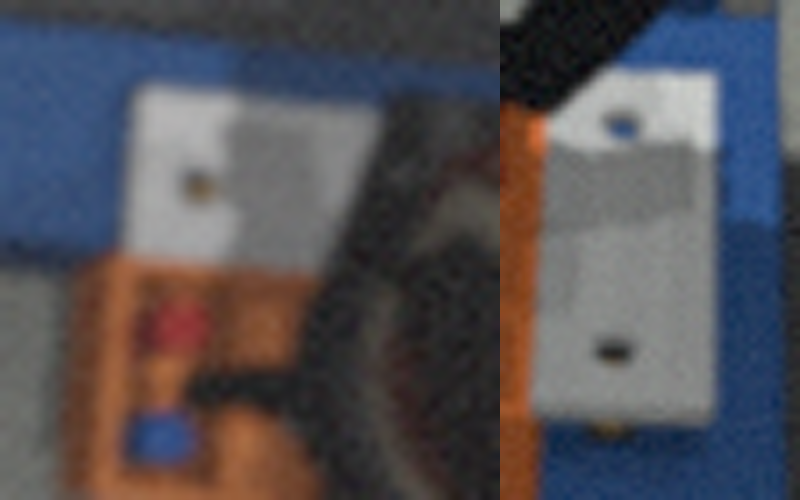

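Run:
```python
from h import *
arm.line_to(hang(-.0005,-.0028,.084),.02);arm.pause(.2)
def M(): return np.mean([arm.read_wrist_torque() for _ in range(6)],0)
F0=F(10);M0=M()
for dx,dy in[(-.0005,-.0028),(-.0005,-.0042),(-.0018,-.0028),(.0008,-.0028)]:
    arm.line_to(hang(dx,dy,.083),.02)
    r=desc(dx,dy,.083,.078,F0,lim=3.5);print(r,'dM',(M()-M0).round(3))
    if r[3]: break
    arm.line_to(hang(dx,dy,.083),.03)
st()
```

```text
z82.0 d(-0.50,-2.80) fr [ 0.3 -0.8] fz -0.1 M [-0.02 -0.02  0.01] rz 81.9
z81.0 d(-0.50,-2.80) fr [ 0.2 -1. ] fz -0.1 M [0.02 0.09 0.  ] rz 80.9
z80.0 d(-0.50,-2.80) fr [0.2 0.2] fz 0.2 M [ 0.01  0.02 -0.06] rz 79.9
z79.0 d(-0.50,-2.80) fr [-0.5 -0.2] fz 0.1 M [-0.02  0.07  0.02] rz 78.9
z78.0 d(-0.50,-2.80) fr [ 0.5 -1. ] fz -0.9 M [ 0.04 -0.02 -0.03] rz 77.9
(-0.0005, -0.0028, 0.078, True) dM [ 0.03  -0.076  0.029]
 t13.0 tcp [ 0.5061 -0.1594  0.2259] F [ 0.1 -0.6 -3.8] M [ 0.04 -0.02 -0.03] op 0.105
```

Run:
```python
from h import *
F0=np.array([0,0,-3.0])
r=desc(-.0005,-.0028,.078,.0575,F0,lim=6,gain=.00025);print(r);st()
```

```text
z77.0 d(-0.50,-2.80) fr [1.  0.3] fz 0.6 M [-0.02  0.04 -0.01] rz 76.9
z76.0 d(-0.50,-2.80) fr [ 0.4 -0.1] fz 0.3 M [-0.04  0.05  0.01] rz 75.9
z75.0 d(-0.50,-2.80) fr [ 0.5 -0.3] fz 0.6 M [0.   0.01 0.04] rz 74.9
z74.0 d(-0.50,-2.80) fr [ 0.8 -0.1] fz 0.2 M [ 0.02 -0.03  0.02] rz 73.9
z73.0 d(-0.50,-2.80) fr [ 0.5 -0.4] fz 0.9 M [0.02 0.01 0.05] rz 72.9
z72.0 d(-0.50,-2.80) fr [ 0.9 -0.3] fz 0.3 M [ 0.07 -0.02  0.03] rz 71.9
z71.0 d(-0.50,-2.80) fr [0.5 0.9] fz 0.3 M [ 0.01 -0.   -0.02] rz 70.9
z70.0 d(-0.50,-2.80) fr [ 0.5 -1.1] fz 0.0 M [ 0.06 -0.03 -0.03] rz 69.9
z69.0 d(-0.50,-2.80) fr [ 0.5 -0.7] fz 0.7 M [0.01 0.01 0.03] rz 68.9
z68.0 d(-0.50,-2.80) fr [ 0.1 -0.1] fz 0.4 M [-0.02 -0.02  0.05] rz 67.9
z67.0 d(-0.50,-2.80) fr [-0.2 -0.6] fz 0.3 M [ 0.01  0.04 -0.  ] rz 66.9
z66.0 d(-0.50,-2.80) fr [0.  0.7] fz -0.1 M [-0.04 -0.01 -0.  ] rz 65.9
z65.0 d(-0.50,-2.80) fr [-0.8 -0.3] fz 1.3 M [ 0.07 -0.04  0.04] rz 64.9
z64.0 d(-0.50,-2.80) fr [ 0.7 -0.3] fz 0.2 M [ 0.01  0.02 -0.04] rz 63.9
z63.0 d(-0.50,-2.80) fr [ 0.7 -0.2] fz 0.5 M [-0.01 -0.01 -0.03] rz 62.9
z62.0 d(-0.50,-2.80) fr [0.2 0. ] fz 0.4 M [-0.04 -0.03  0.  ] rz 61.9
z61.0 d(-0.50,-2.80) fr [-0.7  0.3] fz 4.5 M [-0.09  0.13 -0.01] rz 61.4
z60.0 d(-0.50,-2.80) fr [-4.8  0. ] fz 9.3 M [-0.17  0.42 -0.08] rz 61.1
(-0.0005, -0.0028, 0.059999999999999984, False)
 t17.5 tcp [ 0.5063 -0.1591  0.2091] F [-4.8  0.6  6.3] M [-0.17  0.42 -0.08] op 0.104
```

Run:
```python
from h import *
p=hang(-.0005,-.0028,.0612)
arm.line_to(p,.02);st('relax')
arm.move_gripper(.5,20);st('open')
arm.line_to(p+[0,0,.08],.1)
k=T2([.5563,-.1486,RY],[.030,.0935,.0])[0]; print('knob',k)
for a in(RY+np.pi/2,RY-np.pi/2):
    j=arm.ik([k[0],k[1],.26],down(a).as_quat());print(None if j is None else np.round(j,2))
s=snapshot("side");t=snapshot("top");cv2.imwrite("pics/s4full.png",s);cv2.imwrite("pics/t4full.png",t)
a=cv2.resize(t[175:240,350:440],(450,325),interpolation=cv2.INTER_CUBIC)
b=cv2.resize(s[200:310,300:370],(350,550),interpolation=cv2.INTER_CUBIC)
cv2.imwrite("pics/c4.png",np.hstack([cv2.copyMakeBorder(a,0,225,0,0,0),b]));st()
```

```text
relax t17.8 tcp [ 0.5065 -0.1593  0.2094] F [-0.9  0.   0.9] M [-0.08  0.08 -0.02] op 0.102
open t18.2 tcp [ 0.5063 -0.1594  0.2091] F [-0.2 -0.2  0.7] M [-0.01  0.07 -0.05] op 0.501
knob [ 0.59727735 -0.05936376  0.        ]
[ 0.64  0.8  -1.06  1.61  0.74  1.18  0.86]
[ 0.21  0.59 -0.24  1.63  0.17  0.94 -1.78]
 t19.2 tcp [ 0.5058 -0.1594  0.2884] F [ 0.3 -0.  -0.1] M [ 0.    0.03 -0.02] op 0.499
```

View pics/c4.png

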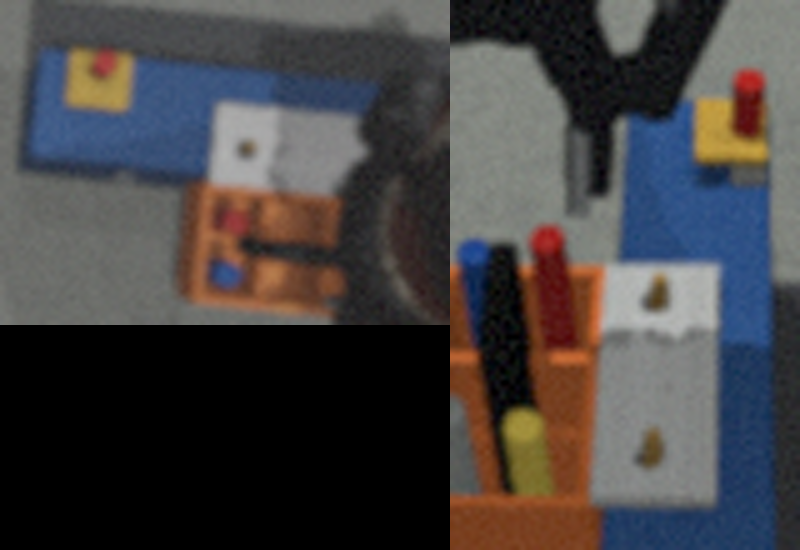

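Both pins now stand through the lip holes, at side crop (657,292) and (652,448), and the lip lies flat. Next is the keeper.

Run:
```python
from h import *
P=lambda y,z:np.r_[T2([.5563,-.1486,RY],[.030,y,0])[0][:2],z]
q=down(RY-np.pi/2).as_quat()
y0=.0935
arm.movep(P(y0,.28),q);st('above')
arm.line_to(P(y0,.212),.08);st('down')
arm.move_gripper(0,25);arm.pause(.1);st('pinch')
F0=F(8);y=y0
while y>y0-.070:
    y-=.004; arm.line_to(P(y,.212),.04); f=F()-F0
    fy=-np.sin(RY)*f[0]+np.cos(RY)*f[1]; print('%.1f'%(1e3*(y0-y)),f.round(1),'fy %.1f'%fy,end='; ')
    if fy>9: break
print();st('end')
d=np.array(arm.read_tool_pos())[:2]-P(y0,0)[:2];print('moved',-(-np.sin(RY)*d[0]+np.cos(RY)*d[1]))
```

```text
above t20.6 tcp [ 0.597  -0.0598  0.2797] F [-0.7  0.5  0.1] M [-0.01  0.01 -0.04] op 0.502
down t21.6 tcp [ 0.5977 -0.0593  0.2125] F [-0.1  0.4 -0.2] M [ 0.   -0.    0.04] op 0.501
pinch t22.1 tcp [ 0.5975 -0.0603  0.2126] F [ 0.2 -2.6  3.4] M [-0.53  0.22  0.02] op 0.127
4.0 [-0.4  3.9  2. ] fy 3.8; 8.0 [-0.5  5.2  2.8] fy 5.1; 12.0 [-1.7  4.1  2.2] fy 3.9; 16.0 [-1.   4.6  2.5] fy 4.4; 20.0 [0.4 4.8 2.1] fy 4.8; 24.0 [-1.   4.6  1.9] fy 4.4; 28.0 [-0.2  3.8  2.7] fy 3.7; 32.0 [-1.6  4.1  2.1] fy 3.9; 36.0 [-0.4  4.4  3.7] fy 4.3; 40.0 [-1.6  5.6  2.4] fy 5.4; 44.0 [-1.4  3.9  2.5] fy 3.7; 48.0 [-0.5  5.   2.2] fy 4.9; 52.0 [-1.8  5.9  1.8] fy 5.6; 56.0 [-0.7  4.3  1.9] fy 4.2; 60.0 [-1.2  6.1  2.3] fy 5.9; 64.0 [-1.9  4.9  2.8] fy 4.6; 68.0 [-1.1  9.8  3. ] fy 9.6; 
end t26.3 tcp [ 0.5898 -0.1224  0.2125] F [-0.9  7.1  6.4] M [ 1.46  0.04 -0.06] op 0.128
moved 0.06347886167723192
```

Run:
```python
from h import *
P=lambda y,z:np.r_[T2([.5563,-.1486,RY],[.030,y,0])[0][:2],z]
for y in(.0240,.0225): arm.line_to(P(y,.212),.03);arm.pause(.1);st(y)
arm.line_to(P(.0295,.212),.03);st('relax')
arm.move_gripper(.45,20);st('open')
arm.line_to(P(.0295,.30),.12);st('up')
arm.movep([.47,.05,.32],down(RY-np.pi/2).as_quat());st('clear')
s=snapshot("side");t=snapshot("top");cv2.imwrite("pics/s5full.png",s);cv2.imwrite("pics/t5full.png",t)
a=cv2.resize(t[175:240,350:465],(460,260),interpolation=cv2.INTER_CUBIC)
b=cv2.resize(s[205:325,300:375],(344,550),interpolation=cv2.INTER_CUBIC)
c=cv2.resize(t[60:360,170:470],(290,290))
o=np.vstack([a,cv2.copyMakeBorder(c,0,0,0,170,0)]);cv2.imwrite("pics/c5.png",np.hstack([o,b]) if o.shape[0]==550 else o)
kn=proj("top",T2([.5563,-.1486,RY],[[.03,.033,.161]]));print(kn,proj("side",T2([.5563,-.1486,RY],[[.03,.033,.161]])))
```

```text
0.024 t26.7 tcp [ 0.5898 -0.1226  0.2125] F [0.1 8.3 6.6] M [ 1.85  0.09 -0.04] op 0.129
0.0225 t27.0 tcp [ 0.5898 -0.1227  0.2126] F [-0.1 10.2  5.4] M [ 2.19  0.   -0.  ] op 0.129
relax t27.4 tcp [ 0.5899 -0.1219  0.2126] F [-0.9  1.9  5.6] M [ 0.46  0.21 -0.  ] op 0.124
open t27.8 tcp [ 0.5893 -0.1234  0.2114] F [-0.  -0.   0.2] M [ 0.01 -0.01  0.05] op 0.447
up t28.7 tcp [ 0.5891 -0.1229  0.2992] F [-0.3  0.6 -0.9] M [ 0.02 -0.    0.04] op 0.449
clear t29.5 tcp [0.471  0.0485 0.3198] F [-0.3 -0.5 -0. ] M [-0.01  0.04 -0.04] op 0.448
[[396.33495985 189.72217846]] [[359.27223522 240.02826877]]
```

View pics/c5.png

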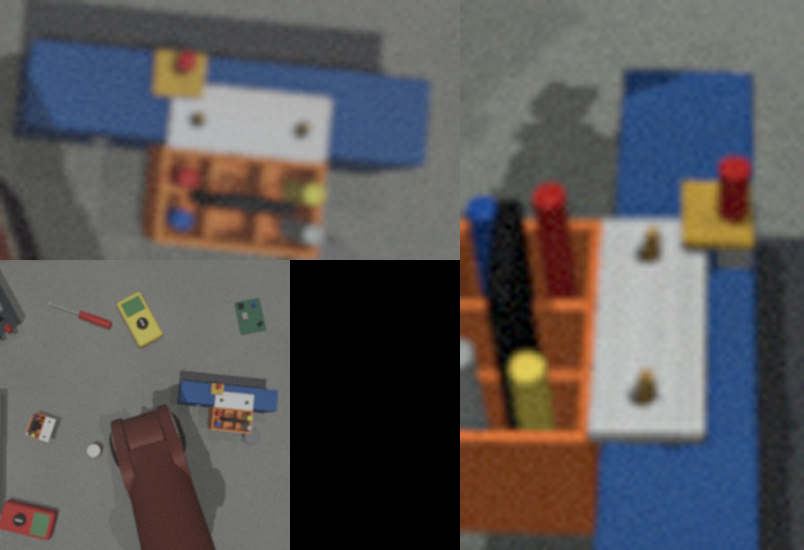

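```bash
python3 -c "
from station import ticket;print(ticket.finish_job())"
```

```text
the job is handed in; nothing more can be done
None
```

The larger orange caddy hangs on the rail with both pins through its lip. The keeper is across over the lip at its stop. The job was handed in at about 30 s on the robot's clock; it reports no verdict.

- **Fitting the lip:** The first probe met the pins, at about 6–7 N. I backed off and shifted the caddy 2 mm along the rail and 0.5 mm away from it. It then went down freely until it rested on the rail at the expected height, at about 9 N upward and 5 N sideways.
- **Camera disagreement:** The two cameras disagreed by about 2 mm on where the pins were along the rail. Feeling for the holes bore out the top camera.
- **Keeper:** It moved with about 4–5 N of drag. At the end the force rose to about 10 N while the tool stopped moving, so it was against its stop. The tool had travelled about 63 mm.
- **Last pictures:** Both pins show through the lip, and the knob is within 1 pixel of where it should be when fully across (top view). The yellow tongue overlaps the lip, the other items in view look unmoved, and the gripper is clear with no contact force. None of these last checks failed.

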